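# Restock the office tea shelf's tin lane first-in-first-out

## Task

Restock the tin lane on the desk, oldest first: swing its hold-down bar aside until it stays open by itself in the last notch, then bring the two or three old tins that stand in the lane up to the front stop, in the same order and close together. Stand every new tin from the grey mat upright in the lane behind them, and then press the release button so that the bar springs back over the tins. Leave the other things on the desk where they are.

Things in the scene. Friction and masses are not known exactly. Their poses are not given: they have to be found in the camera images.
- rack: Tin lane, fixed: dark tray 332 x 70 mm between two aluminium rails. Origin: centre of its underside, on the desk; x runs along the lane from its front (-x, nearer the robot) to its back, y to its left, z up. Lane floor 6 mm above the desk, 60 mm wide between the rails; rail tops 16 mm up.
- front_stop (a point): Middle of the front stop's inner face at the lane floor: rack x = -160 mm, y = 0, z = 6. The stop is 24 mm high. A tin against it has its centre at rack x = -135 mm. The back stop's inner face is at rack x = +160 mm (16 mm high), so six tins fit in a row.
- bar_pivot (a point): Pivot axis of the hold-down bar, to the left of the lane at rack x = 70, y = 125 mm; this point is at the bar's mid-thickness, 72 mm above the desk. Below it a column of 56 mm diameter and a hub disc of 94 mm diameter (60 to 66 mm up). The bar is 24 mm wide, 12 mm thick, its underside 66 mm up, 12 mm above standing tins.
- bar (a joint): Angle (rad) of the bar. 0 = shut: it points along rack -y, across the lane. It grows clockwise seen from above, towards the lane's front; at 1.57 it lies along rack -x beside the lane. A spring pulls it back (1 to 3 N at the knob); a ratchet catches it at about 0.55, 1.10 and 1.60 (last notch), each after swinging some 0.05 further; end of travel 1.75. It starts shut or in the first notch.
- bar_knob (a point): On the axis of the upright round black knob at the bar's free end, 165 mm from the pivot: 22 mm diameter, from 78 to 128 mm above the desk; this point is 108 mm up.
- release (a joint): Travel (m) of the round release button: 0 up, 0.009 fully down (about 5 N). Pressed more than about 7 mm it frees the ratchet and the bar springs back to 0 within two seconds. It dips by itself as the bar passes a notch.
- release_top (a point): Centre of the top of the release button, a grey disc of 32 mm diameter, 65 mm above the desk, at rack x = 21, y = 195 mm, in a black housing 46 mm square and 48 mm high; pressed straight down.
- old1_mid (a point): Old tin, the front one in the lane at the start: flat-lidded round steel tea tin, 50 mm diameter, 48 mm tall, about 0.12 kg; this point is its centre, half-way up (24 mm above its underside), z along its axis. 
- old2_mid (a point): Old tin in the lane behind the first, about the middle of the lane at the start; absent in some runs: flat-lidded round steel tea tin, 50 mm diameter, 48 mm tall, about 0.12 kg; this point is its centre, half-way up (24 mm above its underside), z along its axis. 
- old3_mid (a point): Old tin in the lane behind the first, near the back stop at the start; absent in some runs, but then old2 is there: flat-lidded round steel tea tin, 50 mm diameter, 48 mm tall, about 0.12 kg; this point is its centre, half-way up (24 mm above its underside), z along its axis. 
- new1_mid (a point): New tin, standing on the desk on the grey mat to the right of the lane (its right is -y); two or three of the four are present: flat-lidded round steel tea tin, 50 mm diameter, 48 mm tall, about 0.12 kg; this point is its centre, half-way up (24 mm above its underside), z along its axis. 
- new2_mid (a point): New tin, standing on the desk on the grey mat to the right of the lane (its right is -y); two or three of the four are present: flat-lidded round steel tea tin, 50 mm diameter, 48 mm tall, about 0.12 kg; this point is its centre, half-way up (24 mm above its underside), z along its axis. 
- new3_mid (a point): New tin, standing on the desk on the grey mat to the right of the lane (its right is -y); two or three of the four are present: flat-lidded round steel tea tin, 50 mm diameter, 48 mm tall, about 0.12 kg; this point is its centre, half-way up (24 mm above its underside), z along its axis. 
- new4_mid (a point): New tin, standing on the desk on the grey mat to the right of the lane (its right is -y); two or three of the four are present: flat-lidded round steel tea tin, 50 mm diameter, 48 mm tall, about 0.12 kg; this point is its centre, half-way up (24 mm above its underside), z along its axis. 
- tape: Bystander, leave alone: clear roll of sticky tape lying among the new tins, 44 dia x 18 mm; origin at the centre of its underside
- mug: Bystander, leave alone: white mug, 80 dia x 90 mm; origin at the centre of its underside
- tumbler: Bystander, leave alone: tall blue tumbler, 82 dia x 185 mm; origin at the centre of its underside
- notebook: Bystander, leave alone: closed grey notebook, 150 x 210 x 14 mm; origin at the centre of its underside
- pen: Bystander, leave alone: black pen lying on the desk, 140 long, 10 thick mm; origin at the centre of its underside
- sweets: Bystander, leave alone: flat round sweets box of steel, much flatter than the tea tins, 66 dia x 22 mm; origin at the centre of its underside
- notes: Bystander, leave alone: pad of white notes, 76 x 76 x 20 mm; origin at the centre of its underside
Things that resemble listed ones, but are neither listed nor needed, are in the scene too. What is shaped like the part that bears old2_mid but red is not meant.

How it is judged:
On the way, in this order (a step that is already met when the one before it is completed fails the run):
1. the hold-down bar stays open in its last notch with nothing touching it (value of joint bar above 1.5 rad and contact force between bar and the arm below 0.1 N and contact force between bar and the fingers below 0.1 N), for 0.3 s.
2. the old tins stand at the front of the lane: the first within 15 mm of the stop, the others close behind (gaps under 15 mm) (x of old1_mid in the frame of rack below -0.12 m and y of old1_mid in the frame of rack between -0.009 and 0.009 m and z of old1_mid in the frame of rack between 0.024 and 0.036 m and angle between each of old1_mid, old2_mid, old3_mid's own z axis and vertical below 0.1 rad and y of old2_mid in the frame of rack between -0.009 and 0.009 m and z of old2_mid in the frame of rack between 0.024 and 0.036 m and horizontal distance between old1_mid and old2_mid below 0.065 m and y of old3_mid in the frame of rack between -0.009 and 0.009 m and z of old3_mid in the frame of rack between 0.024 and 0.036 m and x of old3_mid in the frame of rack below -0.005 m and horizontal distance between any of old1_mid, old2_mid and old3_mid below 0.065 m), for 0.2 s.
3. all new tins stand upright in the lane behind the old ones (y of new1_mid in the frame of rack between -0.009 and 0.009 m and z of new1_mid in the frame of rack between 0.024 and 0.036 m and angle between each of new1_mid, new2_mid, new3_mid, new4_mid's own z axis and vertical below 0.1 rad and x of new1_mid in the frame of rack between -0.09 and 0.14 m and y of new2_mid in the frame of rack between -0.009 and 0.009 m and z of new2_mid in the frame of rack between 0.024 and 0.036 m and x of new2_mid in the frame of rack between -0.09 and 0.14 m and y of new3_mid in the frame of rack between -0.009 and 0.009 m and z of new3_mid in the frame of rack between 0.024 and 0.036 m and x of new3_mid in the frame of rack between -0.09 and 0.14 m and y of new4_mid in the frame of rack between -0.009 and 0.009 m and z of new4_mid in the frame of rack between 0.024 and 0.036 m and x of new4_mid in the frame of rack between -0.09 and 0.14 m), for 0.2 s.
4. the release button is pressed down (value of joint release above 0.005 m), for 0.05 s.
At the end, for the whole second after the job is handed in: The first old tin stands within 15 mm of the front stop, the other old tins in their order right behind it (gaps under 15 mm), all new tins stand upright on the lane's floor behind them, at rest, and the bar is back over the lane (within 0.1 rad of shut) (all of step 2 and all of step 3 and value of joint bar below 0.1 rad and linear speed of each of old1, old2, old3, new1, new2, new3, new4 below 0.02 m/s); the robot touches nothing.
It fails at once if a bystander (tape, mug, tumbler, notebook, pen, sweets box, notes) is pushed more than 5 cm away (distance of any of tape, mug, tumbler, notebook, pen, sweets, notes from where it was at the start of the episode above 0.05 m).
Of old2, old3 only 1 to 2 are there at a start; the rules pass over those that are not, and their reading is None.
Of new1, new2, new3, new4 only 2 to 3 are there at a start; the rules pass over those that are not, and their reading is None.
At some moment in a run one of new1, new2, new3, new4 may be knocked a few centimetres aside while the robot is not near it.
It also fails if it takes over 208 s, if anything falls off the work surface, if the arm or the gripper's body presses on something with over 40 N, if the wrist force passes 120 N, or if a joint passes its speed limit or range.

## Robot

A 7-joint arm with a two-finger parallel gripper is mounted at the origin on the work surface. World frame = base frame: x ahead of the robot, y to its left, z up, the work surface at z = 0. Lengths are in m, angles in rad, forces in N, time in s.
With the tool pointing down it reaches from about 0.4 to 0.85 m from the base axis. Payload 4.5 kg.
Tool frame: the origin (TCP) lies on the centre line of the jaws, within the pads' length; the fingertips stand r.tips_ahead ahead of it and the grasp point (between the pads) is the TCP (r.tips_ahead is the distance from the TCP to the fingertips, in m); z points along the fingers, y is the direction in which the jaws open and shut (so a half turn about z gives the same grasp; the last joint's range is limited). The gripper opens to 88 mm and grips with 3 to 60 N. Pads are 18 mm wide; open, the fingers measure 123 mm over their backs; the gripper's body (75 mm by 187 mm) begins 45 mm behind the grasp point.
Start: joints at [0.034, 0.689, -0.195, 1.565, 0.157, 0.902, -0.215], TCP at [0.625, 0, 0.258] pointing down, gripper open.
Joint ranges: [-3.01, 3.01], [-0.46, 2.08], [-1.47, 1.51], [0.13, 2.56], [-1, 4.14], [0.04, 2.09], [-2.66, 2.66]. Speed limits (rad/s): [2.57, 2.57, 3.14, 3.14, 3.14, 3.14, 3.14].

## Interface

Orientations are given as a unit quaternion [x, y, z, w].
In Python, from plant import r gives the robot as it stands.
- The arm moves only by the shell command python3 -m inch 'ROWS' [FORCE]. ROWS is JSON, a list of rows, each a list of 5 numbers: the shift along the world's x, y, z in units of 25 mm (1.0 is 25 mm), then the turn about the world's z in units of 6 degrees (1.0 is 6 degrees), then the finger opening in mm, from 0 to 88.1. A call has 1 to 5 rows; each row shifts and turns the commanded pose from where the row before left it; what a row does not reach is not made up. A row lasts 1/10 s, in which the tool goes at most 50 mm and 8.59 degrees, less where a joint would pass 70% of its speed; a pose out of reach is approached as far as the arm can. A call is refused whole if a number of a shift passes 1 or a number of a turn 1, either way. A call with a gripper value outside its range is refused whole. The fingers move at their own pace and stop on an object; FORCE is the grip in N (left out, the last holds). Time passes only in rows, so rows that do not move let the fingers close. It gives the time, the measured TCP pose, the force and the opening at its end, in the units of the state.
- r.get_state(): the state, without advancing time (a new reading comes with each control period).
- r.snapshot(name): name is "scene" or "side" or "wrist"; returns a dict with "pixels" (420x560x3 uint8, red, green, blue), "range_z" (420x560 float32, m along the optical axis (not along the pixel's ray), 0 where there is no reading), "K" (3x3 intrinsics, pixels), "position" and "attitude" of the camera in the world. Camera axes: x right, y up, looking along -z (the intrinsics and any distortion apply to the point x, -y, -z); pixel columns grow to the right and rows downward; lengths in m; the calibration is good to about 2 mm. The wrist camera is an equidistant fisheye: a pixel r from the principal point sees the ray r / f radians off the axis. A picture is of the moment at which its call begins.
- r.finish_job(): hands the job in, once; it reports no verdict.
The state is a dict: "clock": time; "q": joint angles; "qd": joint speeds; "joint_torque": joint torques, N m; "tool_pos": TCP position; "eef_rot": TCP orientation; "contact_force": force on the tool from outside, world axes, zero at the start; "moment": the same for the moment, N m; "opening": opening from 0.0 (shut) to 1.0 (fully open).
Only numpy, scipy, OpenCV 4.12 (cv2) and the standard library are available. Lean on these libraries where they do the work, as an engineer would, in place of code of your own. Each camera call takes 0.05 s, during which the arm holds its last target. There are 200 camera calls.

## Working session

There is one attempt and no reset: what is moved stays moved. The work goes in short steps, Python scripts to look and compute and a shell command to move; the robot and the scene stay as the last step left them, time stands still between calls to the robot, and variables do not carry over. Pictures are saved under pics/ and viewed, about 12 in all and at most 16, crops included, and the job is handed in when it is done.

```bash
ls; mkdir -p pics; cat > h.py <<'E'
import numpy as np, cv2
from plant import r
from scipy.spatial.transform import Rotation as R
def pts(s):
    h,w=s["range_z"].shape; v,u=np.mgrid[:h,:w]; K=s["K"]; z=s["range_z"]
    c=np.stack([(u-K[0][2])/K[0][0]*z,-(v-K[1][2])/K[1][1]*z,-z],-1)
    A=np.array(s["attitude"]); M=R.from_quat(A).as_matrix() if A.size==4 else A
    return c@M.T+np.array(s["position"])
def save(s,n): cv2.imwrite(f"pics/{n}.png",cv2.cvtColor(s["pixels"],cv2.COLOR_RGB2BGR))
E
python3 - <<'E'
from h import *
a=r.get_state(); print(a, r.tips_ahead)
for n in("scene","side"):
    s=r.snapshot(n); save(s,n); np.savez(f"{n}.npz",**s); print(n,s["K"],s["position"],s["attitude"])
    print([k for k in s])
E
```

```text
pics
{'clock': 0.0, 'q': array([ 0.03382283,  0.6899863 , -0.19454134,  1.56636792,  0.15729122,
        0.90246147, -0.21511461]), 'qd': array([ 0.00086805, -0.00209859, -0.00025247,  0.00143858,  0.00093378,
       -0.00036091, -0.00058312]), 'joint_torque': array([ 3.38560185e-04, -5.27571630e+01, -1.26686912e+00, -1.53434461e+01,
       -5.26333472e-02,  6.56995355e-03,  1.65937727e-04]), 'tool_pos': array([ 6.24397971e-01, -4.31161612e-05,  2.56902868e-01]), 'eef_rot': array([ 7.07083301e-01,  7.07129668e-01, -6.83193418e-04, -6.09254210e-04]), 'contact_force': array([-0.78800433, -0.56039598, -1.10840196]), 'moment': array([-0.00661494,  0.00163946, -0.00416567]), 'opening': 0.9996875384825484} 0.019
scene [[508.41730798   0.         286.21775224]
 [  0.         508.41730798 209.11467294]
 [  0.           0.           1.        ]] [1.30516465 0.89916641 0.8881546 ] [0.16242933 0.44350399 0.82398825 0.31299247]
['pixels', 'range_z', 'K', 'position', 'attitude']
side [[484.48152248   0.         274.41376531]
 [  0.         484.48152248 207.15235543]
 [  0.           0.           1.        ]] [ 0.23158546 -0.71075107  0.88870151] [ 0.36314027 -0.07550306 -0.17839413  0.91137477]
['pixels', 'range_z', 'K', 'position', 'attitude']
```

View pics/scene.png

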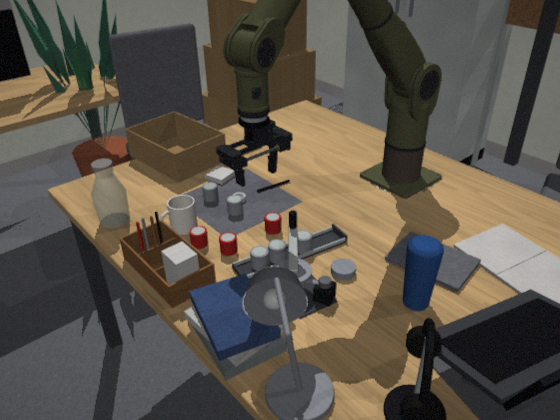

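View pics/side.png

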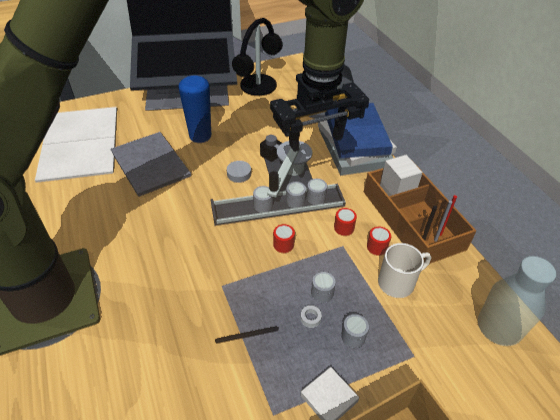

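The two views show three old tins in the lane (side view at (262,197), (296,192), (317,188)). Two new ones stand on the mat at (323,285) and (355,328), with the tape between them. The red tins are decoys. Next I'll get numbers from the depth.

```bash
python3 - <<'E'
from h import *
a=dict(np.load("side.npz")); b=dict(np.load("scene.npz"))
big=cv2.resize(a["pixels"][120:350,200:420],None,fx=3.4,fy=2.6*1.0,interpolation=cv2.INTER_CUBIC)
cv2.imwrite("pics/sidecrop.png",cv2.cvtColor(cv2.resize(a["pixels"][120:350,200:420],None,fx=2.6,fy=2.6,interpolation=cv2.INTER_CUBIC),cv2.COLOR_RGB2BGR))
for n,s in(("side",a),("scene",b)):
    P=pts(s); ok=(s["range_z"]>0)
    for z0,z1,nm in((.042,.058,"lids"),(.010,.020,"rail"),(.060,.070,"btn/hub"),(.072,.084,"bar"),(.124,.132,"knob")):
        m=(ok&(P[...,2]>z0)&(P[...,2]<z1)&(P[...,0]>.35)&(P[...,0]<.95)&(abs(P[...,1])<.45)).astype(np.uint8)
        k,l,st,c=cv2.connectedComponentsWithStats(m)
        for i in range(1,k):
            if st[i,4]>25:
                q=P[l==i]; rgb=s["pixels"][l==i].mean(0).astype(int)
                print(n,nm,st[i],q.mean(0).round(3),np.ptp(q[:,:2],axis=0).round(3),rgb)
E
```

```text
side lids [187 121  24  13 104] [0.46  0.386 0.05 ] [0.066 0.037] [20 34 62]
side lids [318 120  18  24 136] [0.793 0.251 0.051] [0.03  0.115] [97 97 96]
side lids [260 140  22  12 138] [0.619 0.245 0.048] [0.054 0.046] [52 50 49]
side lids [391 142   6  10  26] [0.926 0.113 0.05 ] [0.015 0.028] [163 163 162]
side lids [339 153  52  10 174] [0.821 0.107 0.052] [0.136 0.039] [102 106 116]
side lids [373 173  23  22 118] [ 0.829 -0.003  0.05 ] [0.028 0.08 ] [112 100  88]
side lids [366 176 109  78 543] [ 0.817 -0.147  0.05 ] [0.134 0.263] [88 61 36]
side lids [307 179  20  17 275] [0.664 0.047 0.052] [0.05  0.049] [156 161 160]
side lids [420 179   8   7  29] [ 0.92  -0.036  0.051] [0.005 0.028] [77 54 35]
side lids [286 182  20  17 280] [0.61  0.056 0.052] [0.049 0.052] [152 157 157]
side lids [253 186  20  18 248] [0.527 0.072 0.052] [0.045 0.053] [156 160 159]
side lids [390 186  52  16 229] [ 0.882 -0.066  0.051] [0.115 0.056] [91 62 37]
side lids [336 208  21  17 281] [ 0.687 -0.064  0.048] [0.05  0.049] [189 130 120]
side lids [450 211  19  22 112] [ 0.92  -0.181  0.051] [0.007 0
[... 9053 characters left out ...]
4] [ 0.874 -0.381  0.078] [0.087 0.06 ] [127 120 102]
scene bar [169 196  25  10  84] [ 0.709 -0.27   0.078] [0.066 0.046] [115 113 108]
scene bar [162 205  33  11 111] [ 0.743 -0.22   0.078] [0.093 0.051] [123 120 114]
scene bar [288 226  10  46 404] [0.614 0.127 0.076] [0.142 0.149] [120 124 122]
scene bar [163 260  36  16 134] [0.872 0.003 0.078] [0.061 0.075] [100  99  97]
scene bar [ 190  274   91   79 3490] [0.876 0.205 0.079] [0.183 0.23 ] [49 65 95]
scene bar [405 277  30  14 102] [0.494 0.427 0.078] [0.047 0.058] [21 38 64]
scene knob [ 93 181  28  13  93] [ 0.869 -0.392  0.128] [0.077 0.069] [132 125 106]
scene knob [406 261  27  14  73] [0.499 0.427 0.128] [0.028 0.061] [20 38 65]
```

View pics/sidecrop.png

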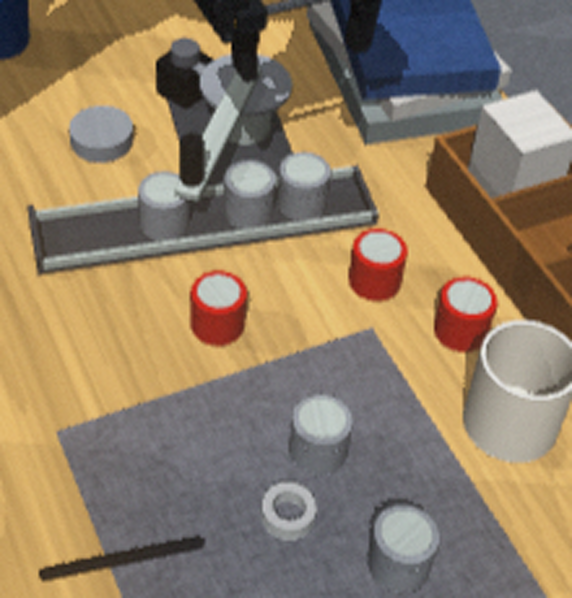

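Crop confirms three old tins, with the bar in its first notch and the knob at crop (190,155) between old1 and old2. Next is the rack frame.

```bash
cat > rack.py <<'E'
from h import *
a=dict(np.load("side.npz")); P=pts(a)
x,y,z=P[...,0],P[...,1],P[...,2]
px=a["pixels"].astype(int)
m=(a["range_z"]>0)&(z>.0125)&(z<.0185)&(x>.4)&(x<.78)&(y>0)&(y<.14)&(px.mean(2)>95)&(np.ptp(px,axis=2)<30)
q=P[m][:,:2]
# coarse dir then cut to near lane
c=np.array([.594,.062]); th=np.arctan2(-.025,.137)
for _ in range(4):
    ex=np.array([np.cos(th),np.sin(th)]); ey=np.array([-ex[1],ex[0]])
    l=(q-c)@np.c_[ex,ey]; k=(abs(l[:,0])<.175)&(abs(l[:,1])<.042)&(abs(l[:,1])>.025)
    (cx,cy),(w,h),ang=cv2.minAreaRect(q[k].astype(np.float32)); c=np.array([cx,cy])
    bx=cv2.boxPoints(((cx,cy),(w,h),ang)); e=max((bx[1]-bx[0],bx[2]-bx[1]),key=np.linalg.norm); e=e*np.sign(e[0]); th=np.arctan2(e[1],e[0])
ex=np.array([np.cos(th),np.sin(th)]); ey=np.array([-ex[1],ex[0]])
print("rack",c,"yaw deg",np.degrees(th),w,h,k.sum())
# near rail (right) fit
for nm,p in dict(o1=(.527,.072),o2=(.61,.056),o3=(.664,.047),rel=(.626,.2555),knob=(.55,.052),n1=(.555,-.211),n2=(.567,-.328),tape=(.506,-.257)).items():
    print(nm,((np.array(p)-c)@np.c_[ex,ey]).round(3))
W=lambda X,Y:(c+X*ex+Y*ey).round(4)
print("pivot",W(.07,.125),"rel",W(.021,.195),"stoptin",W(-.135,0))
E
python3 rack.py
```

```text
rack [0.57083058 0.06636447] yaw deg -10.79062 0.07370474934577942 0.32526659965515137 363
o1 [-0.044 -0.003]
o2 [ 0.04  -0.003]
o3 [ 0.095 -0.002]
rel [0.019 0.196]
knob [-0.018 -0.018]
n1 [ 0.036 -0.275]
n2 [ 0.07  -0.388]
tape [-0.003 -0.33 ]
pivot [0.663 0.176] rel [0.628 0.254] stoptin [0.4382 0.0916]
```

Measured points agree with the given geometry: the release is at rack (19,196) against (21,195), and the knob is at 168 mm radius and 0.55 rad, so notch 1. Before moving I'll check for tall obstacles such as the lamp.

```bash
python3 - <<'E'
from h import *
for n in("side","scene"):
    s=dict(np.load(n+".npz")); P=pts(s); ok=s["range_z"]>0
    x,y,z=(P[...,i] for i in range(3))
    print(n)
    for xi in np.arange(.3,.95,.05):
        row=[]
        for yi in np.arange(-.5,.5,.05):
            m=ok&(x>=xi)&(x<xi+.05)&(y>=yi)&(y<yi+.05)&(z<.7)
            row.append("%3d"%(1000*np.percentile(z[m],97)) if m.sum()>5 else "  .")
        print("%.2f"%xi," ".join(row))
s=dict(np.load("scene.npz"));P=pts(s)
for u,v in((260,300),(275,285),(290,305),(285,350),(295,230),(300,330)): print((u,v),P[v,u].round(3))
E
```

```text
side
0.30   .   1   2   2   2  10   2   2   3   2   3   2   2   2  14  17  16  17  17  14
0.35   .   3   3   3   5  10   3   3   3   2   3   3   3   3   4  16  17  16  16  12
0.40  23  21  20   3   9   6   3   3   2   2   2  23  24   2   3   3   2 180 185   3
0.45 111  22  22   3  18  17   3   3   2   2  14  15  16  20  23   3   3 184 187   .
0.50 110  20   3  47  18  49  47   3  50 345 345 123  16  23  25   3   3 150 174   3
0.55 110   2  18  50   3  49  50   3 569 558 531 125  80   4   4  42   2   3   3   3
0.60   3   2   3   3   3   3   3   3   3 554 524  57  80  79  66  67   3   3   3   3
0.65   2   2   2   3  87  88   3   3  50 545 344  56  67  76  68   .   3   3   3   4
0.70   2   2   2   2  90  89  49  50  48 345 345  16   3  66   3   3   3   .   2   2
0.75   2   2   2   2  88  89  70  70  70  70  69   3  81  80  78  53   3   3   2   3
0.80 124 200 178   2   2  70 135  62 109 111 110  60  82  83  83 159  64  18   .   2
0.85 136 201 201   2   2  70 136  60 107 112 112  81  82  82  82 197 195   .   .   .
0.90   2   2   .   2   2  70  70  71  69  70  71  79  80  83  82  82   .   
[... 613 characters left out ...]
65   2   2  -2 -745  89  87   1   2  48 596 587 572  67  78  66  40   1   1   1   1
0.70   2   1   0   0  87  87  47  48  46 343 343  16   .   .   .   3   2   1   1   1
0.75   1   1   2   0  85  85  68  68  70  69  69   .  81  81 179 196 170 149  16   1
0.80 -743 199 177   0 -742  67 132  68 109 110 108   .  81  81 191 191 225 216  19  18
0.85   0 200 193   1 -743  67 133  59 109 110 109  80  81  81 146 150 151 219 207  19
0.90   1 112 101   1   1  69  68  69  68  68  68  76  80  80  81  80   6  18  19  19
(260, 300) [0.843 0.279 0.15 ]
(275, 285) [0.841 0.328 0.224]
(290, 305) [0.806 0.332 0.15 ]
(285, 350) [0.808 0.316 0.003]
(295, 230) [0.555 0.069 0.075]
(300, 330) [ 0.74   0.291 -0.002]
```

```bash
python3 -m inch '[[-0.6,0.4,0,1,50],[-0.6,0.4,0,1,50],[-0.6,0.4,0,1,50],[-0.6,0.4,0,1,50],[-0.5,0.5,0,1,50]]'; python3 -m inch '[[0,0,0,1,50],[0,0,0,1,50],[0,0,0,1,50],[0,0,0,1,50],[0,0,0,1,50]]';python3 -m inch '[[0,0,0,1,50],[0,0,0,1,50],[0,0,0,1,50],[0,0,0,0.2,50],[0,0,0,0,50]]'
```

```text
clock: 0.6
tool_pos: [0.5513, 0.0524, 0.2574]
eef_rot: [0.498, 0.867, -0.001, -0.0]
contact_force: [-0.1, -1.0, -0.3]
opening: 0.576
clock: 1.1
tool_pos: [0.5522, 0.0524, 0.2574]
eef_rot: [0.257, 0.966, -0.0, -0.0]
contact_force: [0.2, -0.2, -0.3]
opening: 0.569
clock: 1.6
tool_pos: [0.5523, 0.0523, 0.2575]
eef_rot: [0.095, 0.995, 0.0, -0.0]
contact_force: [0.3, 0.5, -0.1]
opening: 0.569
```

```bash
python3 -m inch '[[0,0,-1,0,50],[0,0,-1,0,50],[0,0,-1,0,50],[0,0,-1,0,50],[0,0,-1,0,50]]'; python3 -m inch '[[0,0,-1,0,50],[0,0,0,0,15],[0,0,0,0,15],[0,0,0,0,15],[0,0,0,0,15]]' 25;python3 -m inch '[[0,0,0,0,15],[0,0,0,0,15],[0,0,0,0,15]]' 25
```

```text
clock: 2.1
tool_pos: [0.5526, 0.0525, 0.1318]
eef_rot: [0.095, 0.995, -0.0, 0.0]
contact_force: [0.2, 0.6, 0.3]
opening: 0.573
clock: 2.6
tool_pos: [0.554, 0.0534, 0.1092]
eef_rot: [0.094, 0.996, 0.001, 0.002]
contact_force: [0.8, 0.1, -0.7]
opening: 0.243
clock: 2.9
tool_pos: [0.5539, 0.0534, 0.1089]
eef_rot: [0.094, 0.996, 0.001, 0.002]
contact_force: [1.1, 1.9, 6.8]
opening: 0.24
```

```bash
python3 - <<'E'
import numpy as np
th=np.radians(-10.79);c=np.array([.5708,.0664]);M=np.array([[np.cos(th),-np.sin(th)],[np.sin(th),np.cos(th)]])
prev=None
for p in [.55,.65,.75,.85,.95,1.05,1.15,1.25,1.35,1.45,1.55,1.65,1.69]:
    w=c+M@(np.array([.07,.125])+.165*np.array([-np.sin(p),-np.cos(p)]))
    print(p,w.round(4),None if prev is None else ((w-prev)/.025).round(2)); prev=w
E
```

```text
0.55 [0.5519 0.0541] None
0.65 [0.5403 0.0657] [-0.47  0.47]
0.75 [0.5299 0.0785] [-0.42  0.51]
0.85 [0.5208 0.0923] [-0.36  0.55]
0.95 [0.5132 0.1069] [-0.31  0.58]
1.05 [0.507  0.1222] [-0.25  0.61]
1.15 [0.5024 0.1381] [-0.18  0.63]
1.25 [0.4994 0.1543] [-0.12  0.65]
1.35 [0.4981 0.1707] [-0.05  0.66]
1.45 [0.4983 0.1872] [0.01 0.66]
1.55 [0.5003 0.2036] [0.08 0.66]
1.65 [0.5038 0.2197] [0.14 0.64]
1.69 [0.5057 0.226 ] [0.07 0.25]
```

```bash
python3 -m inch '[[-0.47,0.47,0,0,15],[-0.42,0.51,0,0,15],[-0.36,0.55,0,0,15],[-0.31,0.58,0,0,15],[-0.25,0.61,0,0,15]]' ; python3 -m inch '[[-0.18,0.63,0,0,15],[-0.12,0.65,0,0,15],[-0.05,0.66,0,0,15],[0.01,0.66,0,0,15],[0.08,0.66,0,0,15]]'; python3 -m inch '[[0.14,0.64,0,0,15],[0.07,0.3,0,0,15],[0,0,0,0,15],[0,0,0,0,15]]'
```

```text
clock: 3.4
tool_pos: [0.5059, 0.117, 0.1085]
eef_rot: [0.096, 0.995, -0.004, -0.001]
contact_force: [-2.3, -3.6, 9.7]
opening: 0.239
clock: 3.9
tool_pos: [0.4971, 0.1991, 0.1075]
eef_rot: [0.095, 0.995, -0.004, -0.003]
contact_force: [-4.9, -3.6, 5.6]
opening: 0.238
clock: 4.3
tool_pos: [0.5039, 0.2247, 0.1074]
eef_rot: [0.094, 0.996, -0.001, -0.002]
contact_force: [-6.5, -0.5, 4.4]
opening: 0.243
```

```bash
python3 -m inch '[[0,-0.2,0,0,15],[0,-0.1,0,0,40],[0,0,0,0,50],[0,0,0,0,60]]'; python3 -m inch '[[0,0,1,0,60],[0,0,1,0,60],[0,0,1,0,60],[0,0,1,0,60],[0,0,0,0,60]]'
python3 - <<'E'
from h import *
s=r.snapshot("side"); save(s,"s2"); np.savez("s2.npz",**s); P=pts(s)
x,y,z=(P[...,i] for i in range(3))
m=((s["range_z"]>0)&(z>.123)&(z<.134)&(x>.45)&(x<.6)&(y>0)&(y<.3)).astype(np.uint8)
k,l,st,c=cv2.connectedComponentsWithStats(m)
for i in range(1,k):
    if st[i,4]>10: print(st[i],P[l==i].mean(0))
E
```

```text
clock: 4.7
tool_pos: [0.5072, 0.2177, 0.1079]
eef_rot: [0.095, 0.996, 0.0, 0.001]
contact_force: [0.6, 0.9, -0.2]
opening: 0.488
clock: 5.2
tool_pos: [0.5085, 0.2195, 0.211]
eef_rot: [0.094, 0.996, 0.002, 0.003]
contact_force: [0.4, 0.5, 0.2]
opening: 0.684
[227 138   9   7  44] [0.49825478 0.20893011 0.12724311]
```

Knob sits at (0.498, 0.209), about 1.59 rad, so the bar stays open. Next I'll push the row forward from behind old3.

```bash
python3 -m inch '[[1,-0.9,0,0,20],[1,-0.9,0,0,20],[1,-0.9,0,0,20],[1,-0.9,0,0,20],[1,-0.9,0,0,20]]'; python3 -m inch '[[1,-0.9,0,0,20],[1,-0.9,0,0,20],[1,-0.9,0,0,20],[0,0,-1,0,20],[0,0,-1,0,20]]'; python3 -m inch '[[0,0,-1,0,20],[0,0,0,0,20],[0,0,0,0,20]]'
python3 - <<'E'
from h import *
s=r.snapshot("wrist"); save(s,"w1"); np.savez("w1.npz",**s); print(r.get_state()["tool_pos"], s["K"],s["position"],s["attitude"])
E
```

```text
clock: 5.75
tool_pos: [0.6318, 0.104, 0.2063]
eef_rot: [0.094, 0.996, -0.0, -0.001]
contact_force: [0.3, 1.0, -0.4]
opening: 0.253
clock: 6.25
tool_pos: [0.707, 0.0362, 0.1558]
eef_rot: [0.095, 0.995, -0.0, 0.001]
contact_force: [-0.6, 1.0, 0.1]
opening: 0.226
clock: 6.55
tool_pos: [0.7057, 0.038, 0.1318]
eef_rot: [0.094, 0.996, -0.0, -0.001]
contact_force: [-0.2, -0.1, 0.1]
opening: 0.227
[0.70656914 0.03826024 0.1331867 ] [[325.1922621    0.         281.50465329]
 [  0.         325.1922621  212.8443827 ]
 [  0.           0.           1.        ]] [0.62371726 0.05306887 0.25863126] [-0.12541854 -0.10344708  0.62910471  0.76012904]
```

View pics/w1.png

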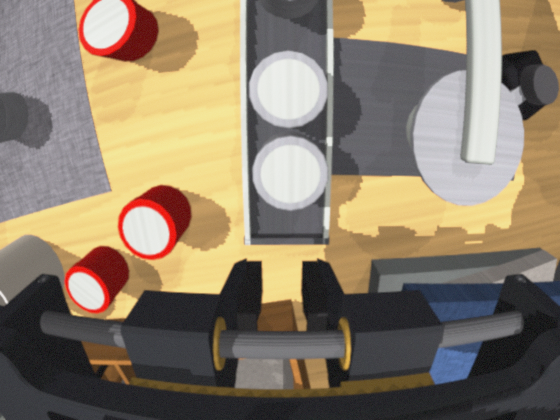

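The wrist view shows old3's lid at (290,173), old2's at (288,90) and the back stop at row 240. I'll cast rays for these.

```bash
cat >> h.py <<'E'
TH=np.radians(-10.79);C=np.array([.5708,.0664])
RM=np.array([[np.cos(TH),np.sin(TH)],[-np.sin(TH),np.cos(TH)]])
def rack(p): return RM@(np.asarray(p)[:2]-C)
def wray(s,u,v,z):
    K=s["K"]; d=np.array([u-K[0][2],v-K[1][2]]); n=np.linalg.norm(d); t=n/K[0][0]
    c=np.array([d[0]/n*np.sin(t),-d[1]/n*np.sin(t),-np.cos(t)])
    w=R.from_quat(s["attitude"]).as_matrix()@c
    p=np.array(s["position"]); return p+w*(z-p[2])/w[2]
E
python3 - <<'E'
from h import *
s=dict(np.load("w1.npz"))
for n,u,v,z in(("o3",290,173,.054),("o2",288,90,.054),("back",288,237,.016),("backouter",288,243,.016),("railR",246,150,.016),("railL",331,150,.016)):
    p=wray(s,u,v,z); print(n,p.round(4),"rack",rack(p).round(4))
print("tcp",rack(r.get_state()["tool_pos"]))
E
```

```text
o3 [0.6663 0.0504 0.054 ] rack [0.0968 0.0022]
o2 [0.6141 0.0588 0.054 ] rack [0.044  0.0007]
back [0.7257 0.0389 0.016 ] rack [0.1573 0.002 ]
backouter [0.7309 0.0379 0.016 ] rack [0.1626 0.002 ]
railR [0.6505 0.0207 0.016 ] rack [ 0.0868 -0.03  ]
railL [0.6623 0.0836 0.016 ] rack [0.0866 0.034 ]
tcp [ 0.13863677 -0.00222492]
```

```bash
python3 -m inch '[[0,0.08,-1,0,20],[0,0,-1,0,20],[0,0,-1,0,20],[0,0,-0.7,0,20],[0,0,0,0,20]]'; python3 -m inch '[[-0.5,0.095,0,0,20],[-0.5,0.095,0,0,20],[-0.5,0.095,0,0,20],[-0.5,0.095,0,0,20],[-0.5,0.095,0,0,20]]';  python3 -m inch '[[-0.5,0.095,0,0,20],[-0.5,0.095,0,0,20],[-0.5,0.095,0,0,20],[-0.5,0.095,0,0,20],[0,0,0,0,20]]'; python3 -c "
from h import *
print(rack(r.get_state()['tool_pos']))"
```

```text
clock: 7.1
tool_pos: [0.705, 0.0397, 0.0386]
eef_rot: [0.094, 0.996, -0.0, -0.001]
contact_force: [0.3, -1.1, 0.3]
opening: 0.224
clock: 7.6
tool_pos: [0.6454, 0.0521, 0.0425]
eef_rot: [0.094, 0.996, 0.001, 0.003]
contact_force: [1.5, -0.6, -0.8]
opening: 0.227
clock: 8.1
tool_pos: [0.5937, 0.0624, 0.0421]
eef_rot: [0.093, 0.996, 0.0, 0.001]
contact_force: [0.3, 0.2, 0.4]
opening: 0.226
[0.02322452 0.00038073]
```

```bash
python3 -m inch '[[-0.3,0.057,0,0,20],[-0.3,0.057,0,0,20],[-0.2,0.038,0,0,20],[0,0,0,0,20]]'; python3 -c "
from h import *
print(rack(r.get_state()['tool_pos']))
s=r.snapshot('wrist'); save(s,'w2'); np.savez('w2.npz',**s)"
```

```text
clock: 8.5
tool_pos: [0.5739, 0.066, 0.0409]
eef_rot: [0.094, 0.996, 0.001, 0.001]
contact_force: [3.5, 0.4, 3.1]
opening: 0.226
[0.00315057 0.00016703]
```

View pics/w2.png

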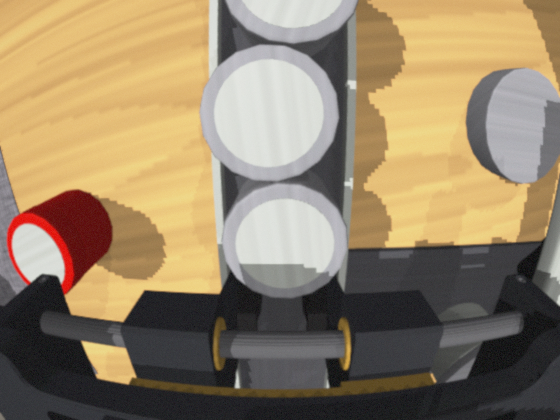

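Old3 at (284,240) and old2 at (270,112) are touching, and the push force has risen to 3.5 N. One small extra nudge, then verify.

```bash
python3 -m inch '[[-0.15,0.03,0,0,20],[-0.1,0.02,0,0,20],[0,0,0,0,20]]'; python3 -c "
from h import *
print(rack(r.get_state()['tool_pos']))"; python3 -m inch '[[0.3,-0.06,0,0,20],[0,0,0.6,0,20],[0,0,1,0,20],[0,0,1,0,20],[0,0,1,0,20]]'; python3 - <<'E'
from h import *
s=r.snapshot("scene"); np.savez("c3.npz",**s)
s2=r.snapshot("side"); save(s2,"s3"); np.savez("s3.npz",**s2)
for s in(s,s2):
    P=pts(s);x,y,z=(P[...,i] for i in range(3))
    m=((s["range_z"]>0)&(z>.046)&(z<.059)&(x>.38)&(x<.75)&(y>-.4)&(y<.15)).astype(np.uint8)
    k,l,st,c=cv2.connectedComponentsWithStats(m)
    for i in range(1,k):
        if st[i,4]>25: print(st[i],P[l==i].mean(0).round(4),"rack",rack(P[l==i].mean(0)).round(4),s["pixels"][l==i].mean(0).astype(int))
E
```

```text
clock: 8.85
tool_pos: [0.5673, 0.0665, 0.0403]
eef_rot: [0.094, 0.996, 0.0, 0.0]
contact_force: [3.7, 0.8, 2.8]
opening: 0.229
[-0.00344361 -0.0005413 ]
clock: 9.35
tool_pos: [0.5731, 0.0643, 0.1312]
eef_rot: [0.094, 0.996, -0.001, -0.002]
contact_force: [0.6, 0.2, 1.8]
opening: 0.228
[202 183  15   7  51] [ 0.5702 -0.3211  0.0476] rack [ 0.072  -0.3807] [143 148 148]
[228 195  14   9  50] [ 0.5565 -0.2095  0.0476] rack [ 0.0376 -0.2737] [161 167 166]
[173 203  18   6  53] [ 0.705  -0.2741  0.053 ] rack [ 0.1956 -0.3094] [131 128 123]
[178 211  18  12  63] [ 0.7244 -0.2093  0.0522] rack [ 0.2025 -0.2421] [114 112 107]
[265 213  16  10  72] [ 0.5345 -0.0529  0.0474] rack [-0.0133 -0.124 ] [166 133 131]
[293 221  48  23 517] [0.4923 0.0869 0.0515] rack [-0.081   0.0054] [140 145 145]
[190 226  17  11  74] [ 0.7324 -0.1392  0.0473] rack [ 0.1972 -0.1717] [163 133 130]
[220 233  17  11  93] [ 0.6895 -0.0567  0.0474] rack [ 0.1396 -0.0987] [159 124 121]
[215 186  60  22 803] [0.4858 0.0795 0.0533] rack [-0.086 -0.003] [162 167 165]
[336 208  21  17 223] [ 0.6868 -0.0623  0.0484] rack [ 0.138  -0.1047] [186 136 127]
[273 225  22  17 252] [ 0.531  -0.0561  0.0482] rack [-0.0161 -0.1278] [191 140 131]
[370 227  21  17 236] [ 0.73   -0.1444  0.0483] rack [ 0.1959 -0.1773] [189 141 133]
[387 253  21   7  74] [ 0.7333 -0.2142  0.0526] rack [ 0.2122 -0.2453] [171 166 154]
[382 263  37  24 144] [ 0.6977 -0.2668  0.0527] rack [ 0.187  -0.3036] [161 155 143]
[312 272  24  21 320] [ 0.556  -0.2105  0.0481] rack [ 0.0372 -0.2747] [168 175 174]
[344 315  25  23 397] [ 0.5679 -0.3274  0.0482] rack [ 0.0709 -0.3874] [162 169 169]
```

Row now at rack x ≈ -136, -86 and -36 mm, tightly together. Go for n1.

```bash
python3 -m inch '[[-0.1,-1,0,0,72],[-0.1,-1,0,0,72],[-0.1,-1,0,0,72],[-0.1,-1,0,0,72],[-0.1,-1,0,0,72]]'; python3 -m inch '[[-0.1,-1,0,0,72],[-0.1,-1,0,0,72],[0,-1,0,0,72],[0,-1,0,0,72],[0,-1,0,0,72]]'; python3 -m inch '[[0,-0.95,0,0,72],[0,0,0,0,72],[0,0,0,0,72]]'
cat > wl.py <<'E'
from h import *
import sys
s=r.snapshot("wrist"); save(s,sys.argv[1]); z=float(sys.argv[2])
g=cv2.GaussianBlur(cv2.cvtColor(s["pixels"],cv2.COLOR_RGB2GRAY),(5,5),0)
_,m=cv2.threshold(g,150,255,cv2.THRESH_BINARY); hsv=cv2.cvtColor(s["pixels"],cv2.COLOR_RGB2HSV); m[hsv[...,1]>50]=0
t=r.get_state()["tool_pos"]; print("tcp",t.round(4),rack(t).round(4))
for c in cv2.findContours(m,cv2.RETR_EXTERNAL,cv2.CHAIN_APPROX_NONE)[0]:
    if cv2.contourArea(c)>600:
        (u,v),ax,_=cv2.fitEllipse(c); p=wray(s,u,v,z); print((round(u),round(v)),np.round(ax),p.round(4),"rack",rack(p).round(4),"from tcp",((p-t)[:2]/.025).round(2))
E
python3 wl.py w3 .048
```

```text
clock: 9.95
tool_pos: [0.5604, -0.0614, 0.1295]
eef_rot: [0.094, 0.996, -0.0, -0.002]
contact_force: [0.3, -0.0, -0.4]
opening: 0.66
clock: 10.45
tool_pos: [0.5555, -0.186, 0.1295]
eef_rot: [0.094, 0.996, 0.0, -0.002]
contact_force: [0.2, 0.0, -0.7]
opening: 0.814
clock: 10.75
tool_pos: [0.5561, -0.2085, 0.1296]
eef_rot: [0.095, 0.996, 0.001, -0.001]
contact_force: [0.0, 0.8, -0.2]
opening: 0.813
tcp [ 0.5566 -0.2073  0.1298] [ 0.0373 -0.2716]
(252, 373) [32. 36.] [ 0.6884 -0.2619  0.048 ] rack [ 0.177  -0.3004] from tcp [ 5.27 -2.18]
(133, 266) [43. 80.] [ 0.5648 -0.3292  0.048 ] rack [ 0.0681 -0.3897] from tcp [ 0.33 -4.87]
(119, 257) [ 61. 133.] [ 0.5554 -0.3382  0.048 ] rack [ 0.0606 -0.4003] from tcp [-0.05 -5.23]
(478, 162) [38. 49.] [ 0.5317 -0.0566  0.048 ] rack [-0.0154 -0.1282] from tcp [-1.    6.03]
(39, 166) [64. 97.] [ 0.4684 -0.3885  0.048 ] rack [-0.0155 -0.466 ] from tcp [-3.53 -7.25]
(515, 140) [ 49. 286.] [ 0.5192 -0.0189  0.048 ] rack [-0.0347 -0.0934] from tcp [-1.5   7.54]
(91, 80) [ 94. 158.] [ 0.4212 -0.3196  0.048 ] rack [-0.0747 -0.4071] from tcp [-5.42 -4.49]
(298, 158) [197. 300.] [ 0.5088 -0.1893  0.048 ] rack [-0.013  -0.2628] from tcp [-1.91  0.72]
```

View pics/w3.png

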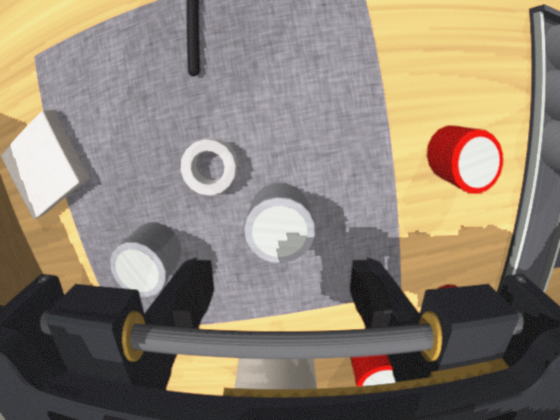

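N1's lid shows at (280,230), n2's at (138,268) and the tape at (209,167), all clear of the fingers' path.

```bash
python3 - <<'E'
from h import *
s=r.snapshot("wrist"); t=r.get_state()["tool_pos"]; print(t)
for u,v in((280,230),(138,268)):
    p=wray(s,u,v,.048); print(p.round(4),((p-t)[:2]/.025).round(2))
E
python3 -m inch '[[0,0,-1,0,72],[0,0,-1,0,72],[0,0,-1,0,72],[0,0,-0.5,0,72],[0,0,0,0,72]]'
```

```text
[ 0.55688722 -0.20686939  0.13001302]
[ 0.556  -0.2088  0.048 ] [-0.03 -0.08]
[ 0.5677 -0.324   0.048 ] [ 0.43 -4.68]
clock: 11.35
tool_pos: [0.5563, -0.2072, 0.0413]
eef_rot: [0.093, 0.996, 0.001, -0.002]
contact_force: [0.5, 0.5, 0.1]
opening: 0.813
```

```bash
python3 -m inch '[[0,0,0,0,42],[0,0,0,0,42],[0,0,0,0,42],[0,0,0,0,42]]' 25; python3 -m inch '[[0,0,1,0,42],[0,0,1,0,42],[0,0,1,0,42],[0,0,0.6,0,42],[0,0,0,0,42]]'; python3 -c "
from h import *
t=r.get_state()['tool_pos']
for X in(.030,.09): 
  w=RM.T@np.array([X,.001])+C; print(w,(w-t[:2])/.025)"
```

```text
clock: 11.75
tool_pos: [0.5579, -0.2091, 0.0438]
eef_rot: [0.094, 0.996, -0.0, 0.001]
contact_force: [0.4, -0.8, 4.7]
opening: 0.561
clock: 12.25
tool_pos: [0.5585, -0.2091, 0.1347]
eef_rot: [0.094, 0.996, -0.0, 0.002]
contact_force: [0.2, -0.4, -0.9]
opening: 0.556
[0.60045681 0.06176602] [ 1.67795311 10.83557711]
[0.659396   0.05053343] [ 4.03552097 10.38627342]
```

```bash
python3 -m inch '[[0.15,1,0,0,42],[0.15,1,0,0,42],[0.15,1,0,0,42],[0.15,1,0,0,42],[0.15,1,0,0,42]]'; python3 -m inch '[[0.15,1,0,0,42],[0.15,1,0,0,42],[0.15,1,0,0,42],[0.15,1,0,0,42],[0.15,0.9,0,0,42]]'; python3 -m inch '[[0.17,0.9,0,0,42],[0,0,0,0,42],[0,0,0,0,42]]'; python3 wl.py w4 .054 | head -1
```

```text
clock: 12.75
tool_pos: [0.5753, -0.0829, 0.1314]
eef_rot: [0.094, 0.996, -0.0, -0.001]
contact_force: [0.8, -0.4, -1.2]
opening: 0.56
clock: 13.25
tool_pos: [0.594, 0.0399, 0.1313]
eef_rot: [0.094, 0.996, -0.0, -0.001]
contact_force: [0.8, -0.3, -0.9]
opening: 0.558
clock: 13.55
tool_pos: [0.5983, 0.0608, 0.1316]
eef_rot: [0.094, 0.996, -0.001, -0.001]
contact_force: [-0.1, -0.6, -0.6]
opening: 0.56
tcp [0.5983 0.0596 0.1317] [ 0.0283 -0.0015]
```

View pics/w4.png

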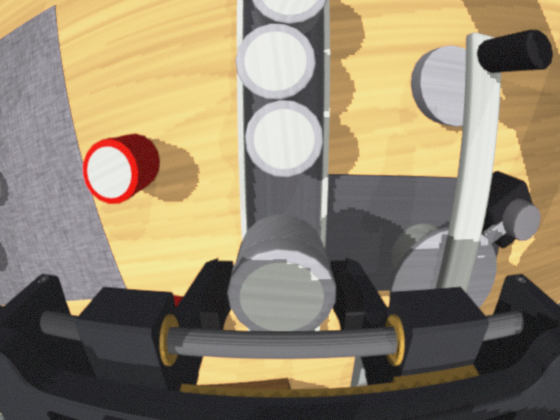

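The held tin's lid is at about (281,290), above the lane. Rails show at columns about 243 and 328 on row 190, so I'll check the lateral alignment.

```bash
python3 - <<'E'
from h import *
im=cv2.imread("pics/w4.png"); 
s=r.snapshot("wrist"); 
for u,v,z in((243,200,.016),(328,200,.016),(281,290,.136),(283,138,.054),(276,61,.054)): print(u,v,rack(wray(s,u,v,z)).round(4))
E
```

```text
243 200 [ 0.0164 -0.0324]
328 200 [0.0164 0.034 ]
281 290 [ 0.0223 -0.0023]
283 138 [-0.0354 -0.0013]
276 61 [-0.084  -0.0056]
```

```bash
python3 -m inch '[[0.41,0.04,0,0,42],[0,0,-1,0,42],[0,0,-1,0,42],[0,0,-0.7,0,42],[0,0,-0.3,0,42]]'; python3 -m inch '[[0,0,-0.15,0,42],[0,0,-0.1,0,42],[0,0,0,0,42]]'; python3 -c "
from h import *
print(rack(r.get_state()['tool_pos']))"
```

```text
clock: 14.15
tool_pos: [0.608, 0.0599, 0.0557]
eef_rot: [0.095, 0.995, -0.001, -0.002]
contact_force: [0.2, -0.8, -0.3]
opening: 0.558
clock: 14.45
tool_pos: [0.6096, 0.062, 0.0519]
eef_rot: [0.094, 0.996, 0.0, 0.0]
contact_force: [0.0, 0.3, -1.2]
opening: 0.558
[0.03894533 0.00293952]
```

```bash
python3 -m inch '[[0,0,-0.08,0,42],[0,0,-0.05,0,42],[0,0,0,0,42]]'
```

```text
clock: 14.75
tool_pos: [0.6099, 0.0623, 0.0498]
eef_rot: [0.094, 0.996, -0.0, 0.001]
contact_force: [-2.5, -0.3, 7.3]
opening: 0.56
```

Contact at z = 0.050, as expected. Release, rise, and check n1 while heading back for n2.

```bash
python3 -m inch '[[0,0,0.04,0,60],[0,0,0,0,66],[0,0,0,0,66],[0,0,0,0,66]]'; python3 -m inch '[[0,0,1,0,66],[0,0,1,0,66],[0,0,1,0,66],[0,0,0.3,0,66],[0,0,0,0,66]]'; python3 - <<'E'
from h import *
s=r.snapshot("wrist"); save(s,"w5"); np.savez("w5.npz",**s)
cv2.imwrite("pics/w5s.png",cv2.resize(cv2.imread("pics/w5.png"),(400,300)))
s=r.snapshot("side"); np.savez("s5.npz",**s); P=pts(s);x,y,z=(P[...,i] for i in range(3))
m=((s["range_z"]>0)&(z>.046)&(z<.058)&(x>.38)&(x<.68)&(y>-.4)&(y<.15)).astype(np.uint8)
k,l,st,c=cv2.connectedComponentsWithStats(m)
for i in range(1,k):
    if st[i,4]>25: print(st[i],P[l==i].mean(0).round(4),"rack",rack(P[l==i].mean(0)).round(4),s["pixels"][l==i].mean(0).astype(int))
t=r.get_state()["tool_pos"]; print(t)
E
```

```text
clock: 15.15
tool_pos: [0.6093, 0.0622, 0.0492]
eef_rot: [0.094, 0.996, 0.0, -0.0]
contact_force: [-0.3, 0.8, -1.0]
opening: 0.75
clock: 15.65
tool_pos: [0.6099, 0.0623, 0.1325]
eef_rot: [0.094, 0.996, 0.0, 0.001]
contact_force: [0.3, -0.1, -1.4]
opening: 0.749
[284 182  20  16 253] [0.6062 0.0598 0.0533] rack [0.036  0.0002] [147 152 152]
[215 186  60  22 797] [0.4856 0.0796 0.0533] rack [-0.0862 -0.003 ] [163 168 166]
[336 210  12  14  68] [ 0.6731 -0.0622  0.0481] rack [ 0.1245 -0.1072] [193 113 104]
[273 225  22  16 245] [ 0.5309 -0.0558  0.0483] rack [-0.0164 -0.1275] [193 141 133]
[344 315  25  23 405] [ 0.5678 -0.3272  0.0481] rack [ 0.0708 -0.3872] [162 169 170]
[0.60866817 0.06185344 0.13069533]
```

View pics/w5s.png

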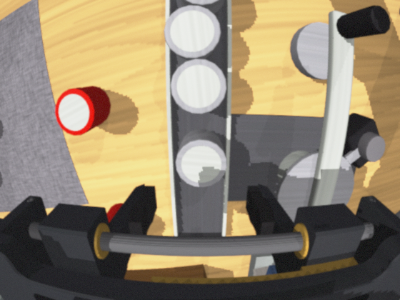

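N1 stands upright in the lane at rack x ≈ 36 mm, its lid at (202,162) in the small view, a little behind old3. Now n2.

```bash
python3 -m inch '[[-0.1,-1,0,0,72],[-0.1,-1,0,0,72],[-0.1,-1,0,0,72],[-0.1,-1,0,0,72],[-0.1,-1,0,0,72]]'; python3 -m inch '[[-0.1,-1,0,0,72],[-0.1,-1,0,0,72],[-0.1,-1,0,0,72],[-0.1,-1,0,0,72],[-0.1,-1,0,0,72]]'; python3 -m inch '[[-0.1,-1,0,0,72],[-0.1,-1,0,0,72],[-0.1,-1,0,0,72],[-0.1,-1,0,0,72],[-0.1,-1,0,0,72]]';python3 -m inch '[[-0.13,-0.5,0,0,72],[0,0,0,0,72],[0,0,0,0,72]]'
python3 wl.py w6 .048 | head -1
```

```text
clock: 16.25
tool_pos: [0.5956, -0.0639, 0.13]
eef_rot: [0.094, 0.996, -0.0, -0.001]
contact_force: [-0.0, -1.4, -0.1]
opening: 0.821
clock: 16.75
tool_pos: [0.5831, -0.1887, 0.13]
eef_rot: [0.094, 0.996, 0.0, -0.001]
contact_force: [-1.2, 0.6, 0.4]
opening: 0.819
clock: 17.25
tool_pos: [0.5706, -0.3135, 0.1298]
eef_rot: [0.094, 0.996, 0.0, -0.001]
contact_force: [0.7, -0.0, -0.1]
opening: 0.818
clock: 17.55
tool_pos: [0.5685, -0.3236, 0.1311]
eef_rot: [0.094, 0.996, 0.001, -0.0]
contact_force: [0.1, 0.4, -0.8]
opening: 0.814
tcp [ 0.5689 -0.323   0.1314] [ 0.071  -0.3829]
```

View pics/w6.png

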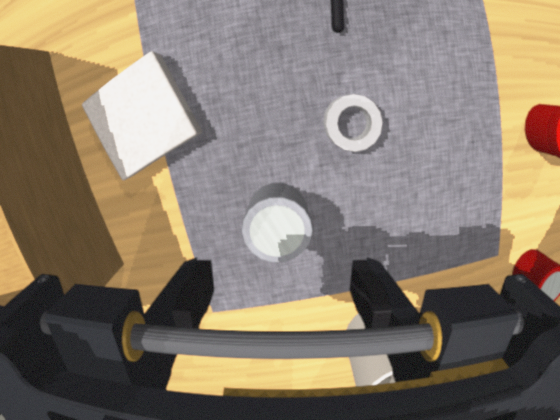

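N2 is centred at (278,230). The wooden box's rim reaches (122,265), so I'll check clearance to the gripper body before lowering.

```bash
python3 - <<'E'
from h import *
s=r.snapshot("wrist"); t=r.get_state()["tool_pos"]; print(t)
for u,v,z in((278,230,.048),(50,50,.11),(122,265,.003),(122,265,.11)):
    p=wray(s,u,v,z); print(z,p.round(4),(rack(p)-rack(t)).round(4))
P=pts(dict(np.load("s5.npz"))); b=P[(P[...,2]>.08)&(P[...,2]<.13)&(P[...,0]>.38)&(P[...,0]<.66)&(P[...,1]<-.36)&(P[...,1]>-.6)]
d=np.array([rack(p)-rack(t) for p in b]); print(len(d),d.max(0),d[abs(d[:,0])<.06].max(0) if (abs(d[:,0])<.06).any() else None)
E
```

```text
[ 0.56908083 -0.32290545  0.13163477]
0.048 [ 0.5688 -0.3259  0.048 ] [ 0.0003 -0.003 ]
0.11 [ 0.4235 -0.4214  0.11  ] [-0.1246 -0.124 ]
0.003 [ 0.5956 -0.4855  0.003 ] [ 0.0565 -0.1547]
0.11 [ 0.5499 -0.4112  0.11  ] [-0.0023 -0.0903]
955 [ 0.07548133 -0.15442181] [ 0.05961359 -0.15442181]
```

Box rim is 154 mm from the TCP and the body half-length is 94 mm, so it is clear.

```bash
python3 -m inch '[[0,-0.1,-1,0,72],[0,0,-1,0,72],[0,0,-1,0,72],[0,0,-0.55,0,72],[0,0,0,0,72]]'; python3 -m inch '[[0,0,0,0,42],[0,0,0,0,42],[0,0,0,0,42],[0,0,0,0,42]]' 25; python3 -m inch '[[0,0,1,0,42],[0,0,1,0,42],[0,0,1,0,42],[0,0,0.6,0,42],[0,0,0,0,42]]'; python3 -c "
from h import *
t=r.get_state()['tool_pos']
w=RM.T@np.array([.103,.002])+C; print(w,(w-t[:2])/.025)"
```

```text
clock: 18.15
tool_pos: [0.5677, -0.3261, 0.0412]
eef_rot: [0.093, 0.996, 0.001, -0.002]
contact_force: [-0.2, -0.1, -0.5]
opening: 0.815
clock: 18.55
tool_pos: [0.5694, -0.328, 0.0443]
eef_rot: [0.094, 0.996, -0.0, 0.001]
contact_force: [0.2, 0.5, 4.1]
opening: 0.558
clock: 19.05
tool_pos: [0.5698, -0.3283, 0.1352]
eef_rot: [0.094, 0.996, -0.001, 0.002]
contact_force: [0.7, -0.2, -1.2]
opening: 0.558
[0.67235337 0.04908202] [ 4.10342441 15.09502625]
```

```bash
python3 -m inch '[[0.2,1,0,0,42],[0.2,1,0,0,42],[0.2,1,0,0,42],[0.2,1,0,0,42],[0.2,1,0,0,42]]'; python3 -m inch '[[0.2,1,0,0,42],[0.3,1,0,0,42],[0.3,1,0,0,42],[0.3,1,0,0,42],[0.3,1,0,0,42]]'; python3 -m inch '[[0.3,1,0,0,42],[0.3,1,0,0,42],[0.3,1,0,0,42],[0.4,1,0,0,42],[0.4,1,0,0,42]]';python3 -m inch '[[0,0.09,0,0,42],[0,0,0,0,42],[0,0,0,0,42]]'; python3 wl.py w7 .054 | head -1
cat h.py >/dev/null
```

```text
clock: 19.55
tool_pos: [0.5927, -0.2018, 0.1314]
eef_rot: [0.094, 0.996, 0.0, -0.001]
contact_force: [0.4, 0.6, -1.8]
opening: 0.563
clock: 20.05
tool_pos: [0.6278, -0.077, 0.1314]
eef_rot: [0.094, 0.996, -0.0, -0.001]
contact_force: [-0.5, -0.1, -1.3]
opening: 0.558
clock: 20.55
tool_pos: [0.6704, 0.0478, 0.1313]
eef_rot: [0.094, 0.996, -0.001, -0.001]
contact_force: [1.3, -0.1, -1.1]
opening: 0.558
clock: 20.85
tool_pos: [0.6702, 0.0474, 0.1319]
eef_rot: [0.095, 0.996, -0.001, -0.001]
contact_force: [-0.0, -1.0, -1.6]
opening: 0.559
tcp [0.6704 0.0471 0.1321] [ 0.1015 -0.0003]
```

```bash
python3 -m inch '[[0.02,0.1,0,0,42],[0,0,-1,0,42],[0,0,-1,0,42],[0,0,-0.7,0,42],[0,0,-0.3,0,42]]'; python3 -m inch '[[0,0,-0.15,0,42],[0,0,-0.1,0,42],[0,0,-0.06,0,42],[0,0,0,0,42]]'
```

```text
clock: 21.4
tool_pos: [0.6704, 0.0511, 0.056]
eef_rot: [0.094, 0.996, -0.001, -0.001]
contact_force: [0.4, -1.2, -2.1]
opening: 0.559
clock: 21.8
tool_pos: [0.672, 0.052, 0.0509]
eef_rot: [0.094, 0.996, 0.0, 0.001]
contact_force: [-0.0, 0.1, -2.0]
opening: 0.564
```

```bash
python3 -m inch '[[0,-0.08,0,0,42],[0,0,-0.06,0,42],[0,0,-0.04,0,42],[0,0,0,0,42]]'
```

```text
clock: 22.2
tool_pos: [0.672, 0.0496, 0.0502]
eef_rot: [0.094, 0.996, -0.0, 0.001]
contact_force: [-4.8, -1.6, 12.1]
opening: 0.558
```

Contact with the lane floor. Release and rise.

```bash
python3 -m inch '[[0,0,0.06,0,60],[0,0,0,0,66],[0,0,0,0,66],[0,0,0,0,66]]'; python3 -m inch '[[0,0,1,0,66],[0,0,1,0,66],[0,0,1,0,66],[0,0,0.3,0,66],[0,0,0,0,66]]'; cat > chk.py <<'E'
from h import *
import sys
for n in("side","scene"):
    s=r.snapshot(n); save(s,n+sys.argv[1]); P=pts(s);x,y,z=(P[...,i] for i in range(3))
    m=((s["range_z"]>0)&(z>.046)&(z<.058)&(x>.38)&(x<.75)&(y>-.4)&(y<.15)&(np.ptp(s["pixels"].astype(int),axis=2)<25)).astype(np.uint8)
    k,l,st,c=cv2.connectedComponentsWithStats(m)
    for i in range(1,k):
        if st[i,4]>40: q=P[l==i]; print(n,st[i],q.mean(0).round(4),"rack",rack(q.mean(0)).round(4))
    m=(s["range_z"]>0)&(z>.124)&(z<.134)&(x>.45)&(x<.7)&(y>-.05)&(y<.3)
    if m.sum()>10: print("knob?",P[m].mean(0),rack(P[m].mean(0)))
t=r.get_state()["tool_pos"]; w=RM.T@np.array([.021,.195])+C; print(t,"release",w,(w-t[:2])/.025)
E
python3 chk.py 8; python3 -c "
import cv2;cv2.imwrite('pics/s8c.png',cv2.resize(cv2.imread('pics/side8.png')[100:380,180:440],None,fx=2,fy=2))"
```

```text
clock: 22.6
tool_pos: [0.6715, 0.05, 0.049]
eef_rot: [0.094, 0.996, 0.0, -0.0]
contact_force: [0.2, -0.5, -0.4]
opening: 0.75
clock: 23.1
tool_pos: [0.6722, 0.0501, 0.1326]
eef_rot: [0.094, 0.996, 0.0, 0.001]
contact_force: [0.6, -0.2, 0.2]
opening: 0.748
side [309 179  20  16 245] [0.6689 0.0473 0.0532] rack [ 0.1    -0.0004]
side [284 182  20  16 252] [0.6065 0.0597 0.0533] rack [0.0364 0.0001]
side [215 186  60  22 784] [0.4852 0.0794 0.0534] rack [-0.0865 -0.0033]
side [339 210  15  11 110] [ 0.688  -0.0609  0.0486] rack [ 0.139  -0.1031]
side [276 226  16  12 132] [ 0.5319 -0.0536  0.0483] rack [-0.0158 -0.1251]
side [373 229  16  11 129] [ 0.7326 -0.1427  0.0483] rack [ 0.1981 -0.1751]
side [387 254  20   6  65] [ 0.7317 -0.2135  0.0518] rack [ 0.2105 -0.2448]
side [382 268  35  19 122] [ 0.6968 -0.2682  0.0521] rack [ 0.1864 -0.3051]
knob? [0.56282175 0.13232103 0.1281959 ] [-0.02017826  0.06326193]
scene [173 204  18   5  50] [ 0.7052 -0.2739  0.0528] rack [ 0.1957 -0.3091]
scene [178 212  18  11  56] [ 0.7267 -0.2089  0.052 ] rack [ 0.2047 -0.2412]
scene [293 221  48  22 504] [0.4926 0.0865 0.0518] rack [-0.0806  0.0051]
scene [192 227  13   7  49] [ 0.7331 -0.1428  0.048 ] rack [ 0.1986 -0.1751]
scene [222 234  13   7  47] [ 0.6892 -0.0604  0.048 ] rack [ 0.14   -0.1024]
scene [270 239  19  14 197] [0.6126 0.0672 0.0517] rack [0.0409 0.0087]
scene [249 247  19  14 199] [0.675  0.0544 0.0519] rack [0.1046 0.0077]
knob? [0.6057533  0.12627406 0.12799664] [0.0231263  0.06535908]
[0.67080866 0.04960392 0.13050786] release [0.62793464 0.25402098] [-1.71496056  8.17668237]
```

View pics/s8c.png

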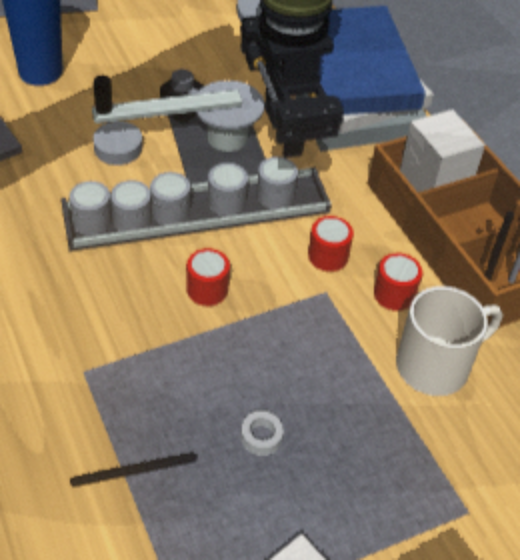

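All five tins stand in the lane: the crop has them in a row from (90,190) to (277,165). The mat is cleared apart from the tape, and the bar is still open. Now the release button.

```bash
python3 -m inch '[[-0.2,1,0,0,0],[-0.2,1,0,0,0],[-0.2,1,0,0,0],[-0.2,1,0,0,0],[-0.2,1,0,0,0]]'; python3 -m inch '[[-0.2,1,0,0,0],[-0.2,1,0,0,0],[-0.2,1,0,0,0],[-0.1,0.18,0,0,0],[0,0,0,0,0]]'; python3 -m inch '[[0,0,-1,0,0],[0,0,-0.4,0,0],[0,0,0,0,0],[0,0,0,0,0]]'
```

```text
clock: 23.7
tool_pos: [0.6453, 0.1755, 0.1298]
eef_rot: [0.094, 0.996, -0.001, -0.001]
contact_force: [0.2, 0.6, 0.3]
opening: 0.318
clock: 24.2
tool_pos: [0.6279, 0.2547, 0.1305]
eef_rot: [0.093, 0.996, -0.001, -0.001]
contact_force: [0.2, -0.6, -0.4]
opening: 0.006
clock: 24.6
tool_pos: [0.6294, 0.2533, 0.0967]
eef_rot: [0.095, 0.996, -0.0, -0.0]
contact_force: [0.1, -0.8, -0.7]
opening: 0.005
```

```bash
python3 -m inch '[[0,0,-0.5,0,0],[0,0,-0.45,0,0],[0,0,0,0,0],[0,0,0,0,0]]'
```

```text
clock: 25.0
tool_pos: [0.6305, 0.2552, 0.0752]
eef_rot: [0.094, 0.996, 0.001, 0.002]
contact_force: [-1.1, -1.8, 14.3]
opening: 0.008
```

```bash
python3 -m inch '[[0,0,0,0,0],[0,0,0,0,0],[0,0,0,0,0],[0,0,0,0,0],[0,0,0,0,0]]'; python3 -m inch '[[0,0,0,0,0],[0,0,0,0,0],[0,0,0,0,0],[0,0,0,0,0],[0,0,0,0,0]]'; python3 -m inch '[[0,0,1,0,0],[0,0,1,0,0],[0,0,1,0,0],[0,0,1,0,0],[0,0,0,0,0]]';python3 -m inch '[[0,0,0,0,0],[0,0,0,0,0],[0,0,0,0,0],[0,0,0,0,0],[0,0,0,0,0]]'; python3 chk.py 9;python3 -c "
import cv2;cv2.imwrite('pics/s9c.png',cv2.resize(cv2.imread('pics/side9.png')[100:380,180:440],None,fx=2,fy=2))"
```

```text
clock: 25.5
tool_pos: [0.6305, 0.2552, 0.0752]
eef_rot: [0.094, 0.996, 0.001, 0.002]
contact_force: [-0.5, -1.0, 13.5]
opening: 0.002
clock: 26.0
tool_pos: [0.6305, 0.2552, 0.0752]
eef_rot: [0.094, 0.996, 0.001, 0.002]
contact_force: [-1.2, -1.0, 14.0]
opening: 0.006
clock: 26.5
tool_pos: [0.6308, 0.2557, 0.1761]
eef_rot: [0.094, 0.996, 0.002, 0.003]
contact_force: [0.4, -0.2, -1.0]
opening: 0.006
clock: 27.0
tool_pos: [0.6288, 0.2543, 0.1723]
eef_rot: [0.094, 0.996, -0.0, -0.0]
contact_force: [0.5, -0.8, -0.1]
opening: 0.007
side [315 179  14  15 163] [0.6747 0.0438 0.0535] rack [ 0.1063 -0.0027]
side [284 182  20  15 250] [0.6061 0.06   0.0535] rack [0.0359 0.0003]
side [215 186  60  22 795] [0.4853 0.0793 0.0534] rack [-0.0864 -0.0033]
side [339 210  15  11 107] [ 0.689  -0.0607  0.0485] rack [ 0.1399 -0.1028]
side [276 226  16  12 136] [ 0.5315 -0.0539  0.0484] rack [-0.0161 -0.1255]
side [373 228  16  12 132] [ 0.7327 -0.1422  0.0482] rack [ 0.1981 -0.1746]
side [387 253  21   7  72] [ 0.7333 -0.2144  0.0523] rack [ 0.2122 -0.2454]
side [381 266  36  21 117] [ 0.6972 -0.2677  0.0521] rack [ 0.1867 -0.3045]
knob? [0.62892319 0.01377725 0.12753398] [ 0.06694707 -0.04081114]
scene [173 204  18   5  52] [ 0.7062 -0.2746  0.0524] rack [ 0.1968 -0.3096]
scene [178 211  18  12  62] [ 0.7262 -0.2093  0.0524] rack [ 0.2042 -0.2417]
scene [192 227  13   7  41] [ 0.7346 -0.1433  0.0474] rack [ 0.2001 -0.1753]
scene [293 227  24  17 232] [0.5316 0.0792 0.0517] rack [-0.0409  0.0052]
scene [221 234  14   7  48] [ 0.6898 -0.0602  0.0479] rack [ 0.1406 -0.1021]
scene [274 239  15  12 104] [0.6024 0.0675 0.0521] rack [0.0308 0.007 ]
scene [249 247  19  13 196] [0.6747 0.0542 0.052 ] rack [0.1044 0.0074]
knob? [0.63296056 0.02012667 0.12637988] [ 0.06972438 -0.03381814]
[0.62891886 0.25442696 0.17267442] release [0.62793464 0.25402098] [-0.03936854 -0.01623904]
```

View pics/s9c.png

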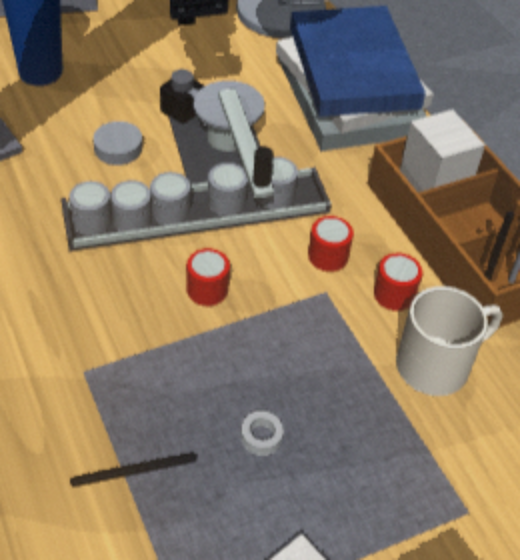

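The bar is shut across the lane with its knob at rack (67,-41) mm, against (70,-40) expected. The tins are undisturbed and the robot is clear of everything, so I'm handing in.

```bash
python3 -c "
from plant import r
r.finish_job()"
```

```text
the job is handed in; nothing more can be done
```

The tin lane is restocked and the job is handed in, at about 27 s of the 208 s allowed. I swung the bar into its last notch and pushed the three old tins together up to the front stop. Then I stood both new tins behind them and pressed the release button, and the bar sprang shut.

**Last checks before handing in:**
- **Old tins:** they stand in a tight row at rack x ≈ -136, -86 and -36 mm, worked out from the middle of the row and the spacing.
- **New tins:** they stand upright at about +36 and +100 mm.
- **Bar:** the knob read rack (67, -41) mm, against (70, -40) expected when shut.
- **Robot and bystanders:** the arm was about 10 cm above the button and touching nothing. Nothing around the lane or on the mat looked moved in the last picture, but I did not measure the bystanders.

**Disagreement:** the two fixed cameras differ by about 8 mm across the lane. The old tins read -3 mm in one and +5 mm in the other, and the new tins about 0 and +8 mm. Both readings are inside the ±9 mm limit, and the rails only let a tin sit about 5 mm off centre.

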